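Start the cure lamp from its button boxes

ROBOT

A 6-joint arm with a two-finger parallel gripper is mounted at the origin on a cart in front of the work surface, level with it; the furniture and walls round the work are solid. World frame = base frame: x ahead of the robot, y to its left, z up, the work surface at z = 0. Lengths are in m, angles in rad, forces in N, time in s.
With the tool pointing down it reaches from about 0.325 to 1 m from the base axis. Payload 5.1 kg.
Tool frame: the origin (TCP) lies on the centre line of the jaws, within the pads' length; the fingertips stand ctrl.tcp_to_tips ahead of it and the grasp point (between the pads) lies 8 mm behind it (ctrl.tcp_to_tips is the distance from the TCP to the fingertips, in m); x points along the fingers, z is the direction in which the jaws open and shut, and the axes are right-handed (so a half turn about x gives the same grasp; the last joint's range is limited). The gripper opens to 85 mm and grips with 20 to 120 N. Pads are 22 mm wide; open, the fingers measure 114 mm over their backs; the gripper's body (76 mm by 85 mm) begins 54 mm behind the grasp point. The pads swing forward as they close: fully open they stand 13 mm farther back than shut.
Start: joints at [1.05, 0.124, 1.65, -0, 1.367, -0.083], TCP at [0.276, 0.589, 0.242] pointing down, gripper open.
Joint ranges: [-2.61, 2.61], [-1.02, 2.33], [0.03, 2.71], [-1.35, 4.49], [0.32, 2.68], [-2.91, 2.91]. Speed limits (rad/s): [2.57, 2.57, 3.14, 3.14, 3.14, 3.14].

INTERFACE

Orientations are given as a 3x3 rotation matrix whose columns are the frame's x, y, z axes.
In Python, from station import telemetry, vision, ticket, ctrl gives the robot as it stands. The module is installed in compiled form; this text tells all that it offers.
- The arm moves only by the shell command python3 -m handwheel 'ROWS' [OPENING] [FORCE]. ROWS is JSON, a list of rows, each a list of 4 numbers: the shift along the tool's x, y, z in mm, then the turn about the tool's x in units of 6 degrees (1.0 is 6 degrees). In form: [[dx, dy, dz, roll], ...]. A call has 1 to 8 rows; each row shifts and turns the commanded pose from where the row before left it, along the tool's axes as they then stand; what a row does not reach is not made up. A row lasts 1/10 s, in which the tool goes at most 50 mm and 8.59 degrees, less where a joint would pass 70% of its speed; a pose out of reach is approached as far as the arm can. A call is refused whole if a number of a shift passes 50 or a number of a turn 1, either way. A call with a gripper value outside its range is refused whole. OPENING is the opening, from 0 (shut) to 1 (fully open), set as the call begins (- or left out, the last holds). The fingers move at their own pace and stop on an object; FORCE is the grip in N (left out, the last holds). Time passes only in rows, so rows that do not move let the fingers close. It gives the time, the measured TCP pose, the force and the opening at its end, in the units of the state.
- telemetry.sense(): the state, without advancing time (a new reading comes with each control period).
- vision.get_image(name): name is "scene" or "top" or "wrist"; returns a dict with "image" (420x560x3 uint8, red, green, blue), "fovy" (degrees; the focal length in pixels is half the picture's height over the tangent of half this angle, whatever the lens; pixels are square), "cx", "cy" (the principal point, pixels), "k1" (the pictures are not rectified: a ray, as slopes to the right and down, at radius r is drawn at 1 + k1 r^2 times it, then the intrinsics apply), "world_to_cam" (4x4, takes a point from world to camera coordinates); the wrist camera has in their place "tool_from_camera" (4x4, takes a point from camera to tool coordinates, whose origin is the TCP and whose axes are the tool frame's). Camera axes: x right, y up, looking along -z (the intrinsics and any distortion apply to the point x, -y, -z); pixel columns grow to the right and rows downward; lengths in m; the calibration is good to about 2 mm. A picture is of the moment at which its call begins: read the wrist's pose just before it. There is no depth.
- ticket.hand_in(): hands the job in, once; it reports no verdict.
The state is a dict: "time": time; "joint_pos": joint angles; "joint_vel": joint speeds; "tau": joint torques, N m; "eef_pos": TCP position; "eef_rot": TCP orientation; "force": force on the tool from outside, world axes, zero at the start; "moment": the same for the moment, N m; "grip_width": finger opening in m.
Only numpy, scipy, OpenCV 4.12 (cv2) and the standard library are available. Lean on these libraries where they do the work, as an engineer would, in place of code of your own. Each camera call takes 0.05 s, during which the arm holds its last target. There are 200 camera calls.

TASK

Start the curing lamp from its push-button boxes, pressing with the closed fingers: push the raised end of the rocker down until it has tipped right over, then push the round button fully home (both stay as you leave them), then press the long bar key fully down and keep it held down: the program finishes while the fingers hold it. Leave the square key alone, and do not press the round button or the bar key before their turn. Only press: do not lift, shove or tip the boxes, and leave everything else on the bench where it is.

Things in the scene. Friction and masses are not known exactly. Their poses are not given: they have to be found in the camera images.
- rocker_box: grey desk-top push-button box, 84 (x) x 64 (y) x 38 mm high, 0.6 kg, standing loose on rubber feet, cable gland on its +x end; origin at the centre of its underside, z up; yaw within 0.4 rad of the world axes. Carries the rocker.
- rocker_raised_end (a point): point on top of the black rocker, 23 mm from its pivot towards the box's -x end, 8 mm short of the rocker's edge: this end stands up at the start. The rocker is 62 mm along the box's x, 28 mm wide, its pivot (between two small steel cheeks that stand 9 mm above the box top) centred on the box 7 mm above the box top (45 mm above the bench). Pushed down, this point sinks about 7 mm in all, its end then lying just above the cover plate; about 3 N here moves it
- rocker (a joint): rocker angle, rad: near 0 = end at box -x up (start), 0.32 = tipped right over, that end down; held by friction, stays where it is left
- round_box: grey desk-top push-button box, 84 (x) x 64 (y) x 38 mm high, 0.6 kg, standing loose on rubber feet, cable gland on its +x end; origin at the centre of its underside, z up; yaw within 0.4 rad of the world axes. Carries the round latching button.
- round_top (a point): centre of the top of the black round button, 32 mm across, in the middle of its box; at the start 11 mm above the box top (49 mm above the bench)
- round_button (a joint): how far the round button is pushed in, m: 0 = out, 0.006 = home on its stop; takes about 2.5 N and stays where it is left
- bar_box: grey desk-top push-button box, 84 (x) x 64 (y) x 38 mm high, 0.6 kg, standing loose on rubber feet, cable gland on its +x end; origin at the centre of its underside, z up; yaw within 0.4 rad of the world axes. Carries the long bar key.
- bar_top (a point): centre of the top of the black bar key, 52 mm along the box's y (across the box) by 20 mm along its x, in the middle of its box; 11 mm above the box top (49 mm above the bench) when up
- bar_key (a joint): how far the bar key is pressed, m: 0 = up, 0.006 = fully down on its stop; a spring of 1.3 N at the top and 5.2 N at the bottom brings it back up
- square_box: grey desk-top push-button box, 84 (x) x 64 (y) x 38 mm high, 0.6 kg, standing loose on rubber feet, cable gland on its +x end; origin at the centre of its underside, z up; yaw within 0.4 rad of the world axes. Carries the square key, which is not to be pressed.
- square_top (a point): centre of the top of the black square key, 30 x 30 mm, 11 mm above the box top
- square_key (a joint): how far the square key is pressed, m: 0 = up, 0.006 = down; sprung like the bar key
- tape: bystander: roll of white tape lying flat, 52 mm across, 18 mm high; origin at the centre of its underside
- meter: bystander: hand-held meter lying flat, 105 x 58 x 23 mm; origin at the centre of its underside
- calliper: bystander: caliper lying flat, 56 x 156 x 12 mm; origin at the centre of its underside
- clip: bystander: small stick 51 x 10 x 8 mm lying flat among the boxes; origin at the centre of its underside
- jar: bystander: small white jar, 47 mm across, 45 mm high; origin at the centre of its underside

How it is judged:
On the way, in this order (a step that is already met when the one before it is completed fails the run):
1. the rocker has been tipped right over (value of joint rocker above 0.26 rad), for 0.1 s.
2. the round button has been pushed home, rocker still over (value of joint rocker above 0.26 rad and value of joint round_button above 0.0045 m), for 0.1 s.
3. the bar key is held down by the fingers (value of joint bar_key above 0.0042 m and contact force between the fingers and bar_box above 1 N), for 0.2 s.
At the end, for the whole second after the job is handed in: The rocker is tipped over (above 0.26 of 0.32 rad), the round button is in (more than 4.5 of 6 mm), the fingers hold the bar key down (more than 4.2 of 6 mm, with more than 1 N), the square key is up (less than 2 mm), and every box and bystander is within 25 mm of where it stood (all of step 2 and all of step 3 and value of joint square_key below 0.002 m and distance of each of rocker_box, round_box, bar_box, square_box, tape, meter, calliper, clip, jar from where it was at the start of the episode below 0.025 m); the arm keeps its last pose, push and grip.
It fails at once if the round button or the bar key pressed before the rocker was tipped over (value of joint any of round_button, bar_key above 0.003 m and value of joint rocker below 0.2 rad).
It fails at once if the bar key pressed before the round button was in (value of joint bar_key above 0.003 m and value of joint round_button below 0.003 m).
It fails at once if the square key pressed (value of joint square_key above 0.003 m).
It fails at once if a box or bystander lifted, or a box tipped (height (world z) of any of rocker_box, round_box, bar_box, square_box, tape, meter, calliper, clip, jar above 0.012 m or angle between any of rocker_box, round_box, bar_box, square_box's own z axis and vertical above 0.2 rad).
It fails at once if a box or bystander shoved away (distance of any of rocker_box, round_box, bar_box, square_box, tape, meter, calliper, clip, jar from where it was at the start of the episode above 0.03 m).
It also fails if it takes over 48 s, if anything falls off the work surface, if the arm or the gripper's body presses on something with over 40 N, if the wrist force passes 120 N, or if a joint passes its speed limit or range.

## Working session

There is one attempt and no reset: what is moved stays moved. The work goes in short steps, Python scripts to look and compute and a shell command to move; the robot and the scene stay as the last step left them, time stands still between calls to the robot, and variables do not carry over. Pictures are saved under pics/ and viewed, about 8 in all and at most 12, crops included, and the job is handed in when it is done.

```bash
mkdir -p pics; python3 - <<'E'
from station import telemetry, vision, ctrl
import cv2, pickle, numpy as np
s=telemetry.sense(); print({k:np.round(v,3).tolist() for k,v in s.items()}, ctrl.tcp_to_tips)
for n in ("top","scene"):
    d=vision.get_image(n); pickle.dump(d,open(n+'.pkl','wb'))
    cv2.imwrite(f'pics/{n}0.png',d['image'][...,::-1]); print(n,{k:np.round(v,4).tolist() for k,v in d.items() if k!='image'})
E
```

```text
{'time': 0.0, 'joint_pos': [1.05, 0.124, 1.652, 0.0, 1.368, -0.083], 'joint_vel': [-0.002, -0.001, -0.001, 0.0, -0.001, 0.002], 'tau': [0.003, -42.359, -36.546, 0.0, 0.007, 0.0], 'eef_pos': [0.275, 0.588, 0.241], 'eef_rot': [[-0.001, -0.906, 0.424], [-0.002, 0.424, 0.906], [-1.0, 0.0, -0.002]], 'force': [0.432, 0.69, -0.084], 'moment': [-0.044, -0.025, 0.015], 'grip_width': 0.086} 0.011
top {'fovy': 55.8882, 'cx': 283.6328, 'cy': 209.6372, 'k1': -0.1088, 'world_to_cam': [[-0.0134, -0.9991, 0.0395, 0.2593], [0.9916, -0.0082, 0.1288, -0.5161], [-0.1284, 0.0409, 0.9909, -0.8467], [0.0, 0.0, 0.0, 1.0]]}
scene {'fovy': 43.1574, 'cx': 278.3573, 'cy': 219.8425, 'k1': -0.1243, 'world_to_cam': [[0.8672, -0.498, -0.0064, -0.3323], [0.2247, 0.3798, 0.8974, -0.2954], [-0.4445, -0.7796, 0.4413, -0.5448], [0.0, 0.0, 0.0, 1.0]]}
```

View pics/top0.png

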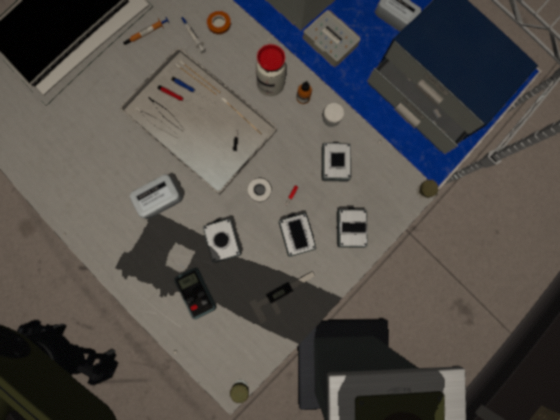

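View pics/scene0.png

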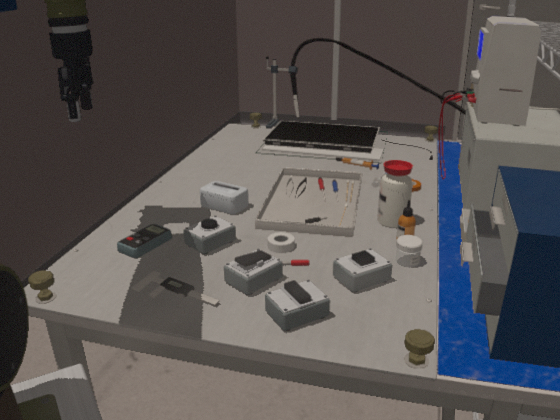

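The top view shows the round box at about (221,239), the rocker box at (297,233), the bar box at (352,227) and the square box at (337,160). The tape, clip, jar, meter and calliper are around them. Next I'll measure the boxes and view an enlarged crop.

```bash
cat > h.py <<'E'
import numpy as np, cv2
def K(d):
    f=d['image'].shape[0]/2/np.tan(np.radians(d['fovy'])/2)
    return np.array([[f,0,d['cx']],[0,f,d['cy']],[0,0,1]]), np.array([d['k1'],0,0,0,0.])
def ray(d,px,T):            # T: camera->world
    k,di=K(d); u=cv2.undistortPoints(np.array(px,float).reshape(-1,1,2),k,di).reshape(-1,2)
    c=np.c_[u[:,0],-u[:,1],-np.ones(len(u))]
    return T[:3,3], c@T[:3,:3].T
def onplane(d,px,z,T):
    o,r=ray(d,px,T); return o+r*((z-o[2])/r[:,2])[:,None]
def project(d,P,T):
    k,di=K(d); W=np.linalg.inv(T); c=np.array(P).reshape(-1,3)@W[:3,:3].T+W[:3,3]
    return cv2.projectPoints((c*[1,-1,-1]).reshape(-1,1,3),np.zeros(3),np.zeros(3),k,di)[0].reshape(-1,2)
def wristT(d,s):
    T=np.eye(4); T[:3,:3]=s['eef_rot']; T[:3,3]=s['eef_pos']; return T@d['tool_from_camera']
E
python3 - <<'E'
from h import *; import pickle
d=pickle.load(open('top.pkl','rb')); T=np.linalg.inv(d['world_to_cam'])
g=cv2.cvtColor(d['image'],cv2.COLOR_RGB2GRAY)
for n,(x,y),z in (('round',(221,239),.049),('rocker',(297,233),.045),('bar',(352,227),.049),('square',(337,160),.049)):
    w=g[y-28:y+29,x-28:x+29]
    m=(w<60).astype(np.uint8); N,L,st,ce=cv2.connectedComponentsWithStats(m)
    i=min(range(1,N),key=lambda i:np.hypot(*(ce[i]-28))+ (100 if st[i,4]<40 else 0))
    c=ce[i]+[x-28,y-28]; p=onplane(d,[c],z,T)[0]
    r=cv2.minAreaRect(np.argwhere(L==i)[:,::-1].astype(np.float32)+np.float32([x-28,y-28])); q=onplane(d,cv2.boxPoints(r),z,T)
    e=np.diff(np.r_[q,q[:1]],axis=0); l=np.hypot(e[:,0],e[:,1]); a=np.degrees(np.arctan2(e[:,1],e[:,0]))
    print(n,st[i],c.round(1),p.round(4),l[:2].round(3),a[:2].round(1))
cv2.imwrite('pics/crop.png',cv2.resize(d['image'][125:270,185:385,::-1],None,fx=4,fy=4,interpolation=cv2.INTER_CUBIC))
E
```

```text
round [ 21  22  14  14 150] [220.7 239.4] [0.4533 0.3895 0.049 ] [0.028 0.028] [ -90.5 -179.8]
rocker [ 20  15  18  29 334] [297.6 233.8] [0.4638 0.225  0.045 ] [0.027 0.059] [ -74.6 -165.1]
bar [ 19  24  23   9 201] [353.9 227.1] [0.4767 0.1025 0.049 ] [0.048 0.017] [-90.6 177.8]
square [ 22  21  13  14 162] [337.3 159.1] [0.628  0.1341 0.049 ] [0.027 0.03 ] [-89.9 177.9]
```

View pics/crop.png

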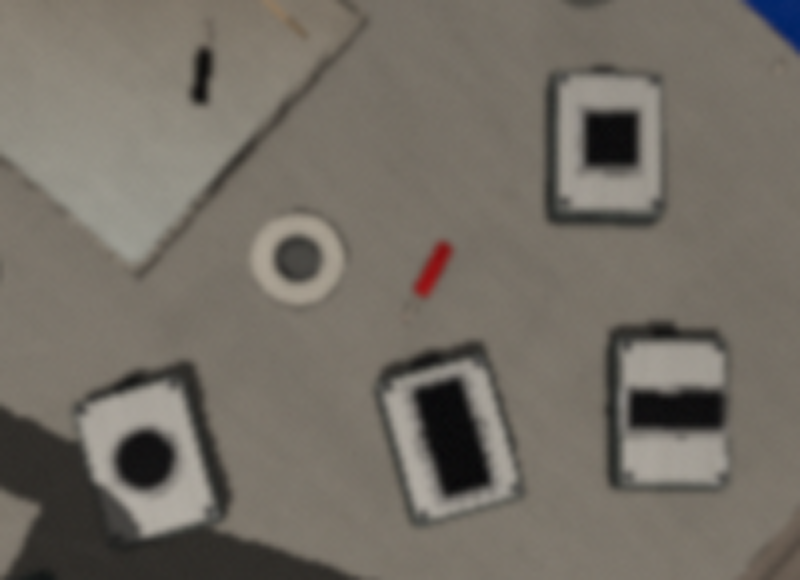

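The glands are all at the top (+x), so the boxes face as described. The rocker box is yawed about +13 to +15°, so the raised end is near (0.441, 0.219). I'll shut the gripper, turn tool y onto the rocker's long axis, and go above it for a near look.

```bash
python3 -m handwheel '[[0,0,0,-0.95],[0,0,0,-0.95],[0,0,0,-0.95],[0,0,0,-0.95],[0,0,0,-0.95],[0,0,0,-0.95],[0,0,0,-0.95]]' 0 40
python3 -m handwheel '[[0,0,-20,0],[0,-8,-45,0],[0,-8,-45,0],[0,-10,-45,0],[0,-10,-45,0],[0,-10,-45,0],[0,-10,-45,0],[0,-10,-45,0]]'
python3 -m handwheel '[[0,0,-40,0],[0,0,-25,0],[0,0,0,0],[0,0,0,0],[0,0,0,0]]'
cat > look.py <<'E'
from h import *; from station import telemetry, vision; import pickle,sys
s=telemetry.sense(); d=vision.get_image('wrist'); T=wristT(d,s); pickle.dump((d,T),open('wrist.pkl','wb'))
cv2.imwrite(sys.argv[1],d['image'][...,::-1]); print(s['time'],s['eef_pos'].round(4) if hasattr(s['eef_pos'],'round') else s['eef_pos'],np.round(s['force'],2),s['grip_width'])
print(np.round(s['eef_rot'],3).tolist(), T[:3,3].round(3), T[:3,2].round(2))
E
python3 look.py pics/w1.png
```

```text
time: 0.8
eef_pos: [0.2754, 0.5884, 0.2416]
eef_rot: [[-0.001, -0.966, -0.26], [-0.001, -0.26, 0.966], [-1.0, 0.001, -0.001]]
force: [0.8, -0.0, -0.1]
grip_width: 0.0001
time: 1.6
eef_pos: [0.4253, 0.2799, 0.2419]
eef_rot: [[-0.0, -0.967, -0.256], [-0.0, -0.256, 0.967], [-1.0, 0.0, -0.0]]
force: [1.2, 0.1, 0.4]
grip_width: -0.0001
time: 2.1
eef_pos: [0.4413, 0.2196, 0.2421]
eef_rot: [[-0.0, -0.967, -0.257], [0.0, -0.257, 0.967], [-1.0, 0.0, 0.0]]
force: [0.2, -0.6, -0.2]
grip_width: -0.0002
2.1 [0.4413 0.2196 0.2421] [ 0.17 -0.55 -0.18] -0.00016716726475665886
[[-0.0, -0.967, -0.257], [0.0, -0.257, 0.967], [-1.0, 0.0, 0.0]] [0.373 0.202 0.374] [-0.27 -0.07  0.96]
```

View pics/w1.png

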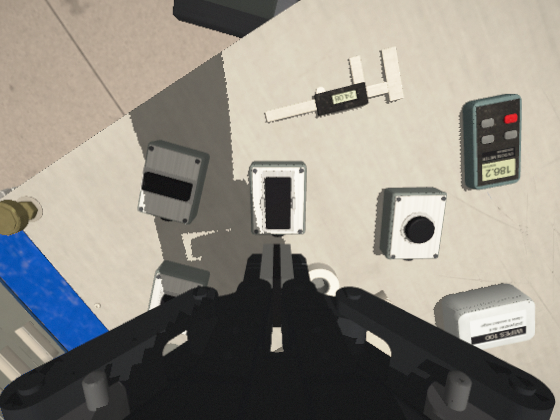

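The wrist view shows the rocker at about (277,202), the round button at (419,229) and the bar at (167,188), with the finger tips at about (275,250). I'll measure the same features from this view.

```bash
python3 - <<'E'
from h import *; import pickle
d,T=pickle.load(open('wrist.pkl','rb'))
g=cv2.cvtColor(d['image'],cv2.COLOR_RGB2GRAY)
for n,(x,y),z in (('round',(419,229),.049),('rocker',(277,202),.045),('bar',(167,188),.049)):
    w=g[y-30:y+31,x-30:x+31]
    m=(w<45).astype(np.uint8); N,L,st,ce=cv2.connectedComponentsWithStats(m); i=L[30,30]
    c=ce[i]+[x-30,y-30]; p=onplane(d,[c],z,T)[0]
    r=cv2.minAreaRect(np.argwhere(L==i)[:,::-1].astype(np.float32)+np.float32([x-30,y-30])); q=onplane(d,cv2.boxPoints(r),z,T)
    e=np.diff(np.r_[q,q[:1]],axis=0); l=np.hypot(e[:,0],e[:,1]); a=np.degrees(np.arctan2(e[:,1],e[:,0]))
    print(n,st[i],r[0],c.round(1),p.round(4),q.mean(0).round(4),l[:2].round(3),a[:2].round(1))
E
```

```text
round [ 16  18  29  26 564] (419.0, 229.5) [419.2 229.8] [0.4499 0.3896 0.049 ] [0.4498 0.3893 0.049 ] [0.031 0.03 ] [104.8  23. ]
rocker [  18    6   25   51 1219] (277.0, 203.0) [277.4 202.7] [0.4614 0.2269 0.045 ] [0.4625 0.2268 0.045 ] [0.026 0.058] [104.9  15.5]
bar [  5  14  50  29 896] (166.45384216308594, 186.16921997070312) [166.6 186.2] [0.4731 0.106  0.049 ] [0.4733 0.106  0.049 ] [0.021 0.052] [173.6  89. ]
```

The two views agree within 3 mm and the sizes match. I'm already over the raised end, so I'll descend and then creep with the force in view.

```bash
python3 -m handwheel '[[30,2,0,0],[40,0,0,0],[40,0,0,0],[40,0,0,0],[10,0,0,0],[0,0,0,0],[0,0,0,0]]'
for i in 1; do python3 -m handwheel '[[4,0,0,0],[4,0,0,0],[4,0,0,0],[2,0,0,0],[0,0,0,0],[0,0,0,0]]'; done
python3 -m handwheel '[[1,0,0,0],[1,0,0,0],[1,0,0,0],[0,0,0,0],[0,0,0,0]]'
```

```text
time: 2.85
eef_pos: [0.441, 0.2193, 0.0842]
eef_rot: [[0.003, -0.967, -0.257], [0.001, -0.257, 0.967], [-1.0, -0.003, 0.0]]
force: [-0.6, 0.7, 1.0]
grip_width: 0.0002
time: 3.45
eef_pos: [0.4397, 0.2183, 0.0683]
eef_rot: [[-0.0, -0.967, -0.256], [-0.0, -0.256, 0.967], [-1.0, 0.0, 0.0]]
force: [0.1, -0.4, 0.7]
grip_width: 0.0002
time: 3.95
eef_pos: [0.4397, 0.2183, 0.0653]
eef_rot: [[-0.0, -0.967, -0.256], [-0.0, -0.256, 0.967], [-1.0, 0.0, -0.0]]
force: [0.6, -0.5, 0.8]
grip_width: -0.0002
```

```bash
python3 -m handwheel '[[1,0,0,0],[1,0,0,0],[1,0,0,0],[0,0,0,0]]'
python3 -m handwheel '[[1,0,0,0],[1,0,0,0],[1,0,0,0],[0,0,0,0]]'
python3 -m handwheel '[[1,0,0,0],[1,0,0,0],[0,0,0,0]]'
```

```text
time: 4.35
eef_pos: [0.4396, 0.2183, 0.0621]
eef_rot: [[-0.0, -0.967, -0.256], [-0.0, -0.256, 0.967], [-1.0, 0.0, 0.0]]
force: [-0.4, 0.3, 1.3]
grip_width: -0.0001
time: 4.75
eef_pos: [0.4394, 0.2183, 0.0591]
eef_rot: [[-0.001, -0.967, -0.256], [-0.0, -0.256, 0.967], [-1.0, 0.001, -0.0]]
force: [-2.8, -1.1, 3.9]
grip_width: -0.0002
time: 5.05
eef_pos: [0.4395, 0.2183, 0.058]
eef_rot: [[-0.001, -0.967, -0.256], [-0.0, -0.256, 0.967], [-1.0, 0.001, -0.0]]
force: [-6.2, -2.6, 10.5]
grip_width: 0.0002
```

It touched at tips ≈ 0.049, and the force has risen to 10 N with a sideways part. I'll look before pushing further.

```bash
python3 - <<'E'
from station import vision,telemetry; import cv2,numpy as np
s=telemetry.sense(); print(np.round(s['force'],1),np.round(s['moment'],2),s['eef_pos'])
a=vision.get_image('scene')['image'][215:330,190:345,::-1]; b=vision.get_image('wrist')['image'][150:300,190:350,::-1]
a=cv2.resize(a,(400,300),interpolation=cv2.INTER_CUBIC); b=cv2.resize(b,(400,375),interpolation=cv2.INTER_CUBIC)[:300]
cv2.imwrite('pics/c2.png',np.hstack([a,b]))
E
```

```text
[-6.2 -2.6 10.5] [-0.33  1.09 -0.02] [0.4395142  0.2183166  0.05798437]
```

View pics/c2.png

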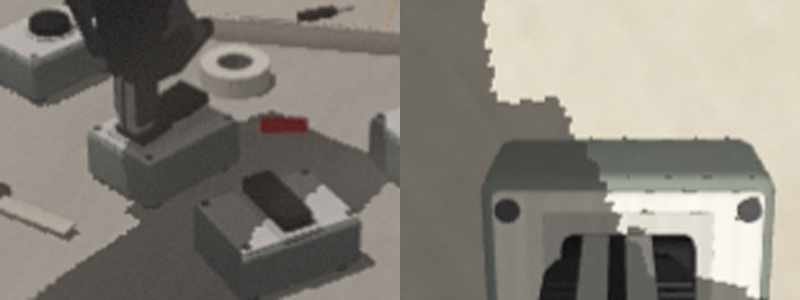

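The fingers sit on the near end, and the far end now looks higher. I'll press a little more while easing outward to relieve the sideways force, then retract and check.

```bash
python3 -m handwheel '[[0,1.5,0,0],[1,0,0,0],[0,0,0,0],[0,0,0,0]]'
python3 -m handwheel '[[1,0.5,0,0],[0,0,0,0],[0,0,0,0]]'
```

```text
time: 5.55
eef_pos: [0.4394, 0.2183, 0.0579]
eef_rot: [[0.002, -0.967, -0.256], [0.001, -0.256, 0.967], [-1.0, -0.002, -0.0]]
force: [-4.6, -1.4, 10.7]
grip_width: 0.0001
time: 5.85
eef_pos: [0.4394, 0.2183, 0.0578]
eef_rot: [[0.003, -0.967, -0.256], [0.001, -0.256, 0.967], [-1.0, -0.003, -0.0]]
force: [-5.5, -2.0, 15.0]
grip_width: -0.0003
```

It has stopped at tip height 0.0468 m, which is suspiciously close to the cheek tops (0.047). I'll lift and look.

```bash
python3 -m handwheel '[[-10,0,0,0],[-30,0,0,0],[-30,0,0,0],[-30,0,0,0],[0,0,0,0],[0,0,0,0]]'
python3 look.py pics/w3.png; python3 - <<'E'
import cv2,pickle,numpy as np
from station import vision
d,T=pickle.load(open('wrist.pkl','rb'))
a=vision.get_image('scene')['image'][235:305,210:315,::-1]; print(d['image'].shape)
b=d['image'][120:270,200:350,::-1]
cv2.imwrite('pics/c3.png',np.hstack([cv2.resize(a,(400,267),interpolation=cv2.INTER_CUBIC),cv2.resize(b,(400,400),interpolation=cv2.INTER_CUBIC)[:267]]))
E
```

```text
time: 6.45
eef_pos: [0.4384, 0.218, 0.1559]
eef_rot: [[0.002, -0.967, -0.256], [0.001, -0.256, 0.967], [-1.0, -0.003, 0.0]]
force: [0.2, -0.0, -0.9]
grip_width: -0.0001
6.45 [0.4384 0.218  0.1559] [ 0.23 -0.03 -0.88] -0.00011200093239199837
[[0.002, -0.967, -0.256], [0.001, -0.256, 0.967], [-1.0, -0.003, 0.0]] [0.369 0.2   0.287] [-0.27 -0.07  0.96]
(420, 560, 3)
```

View pics/c3.png

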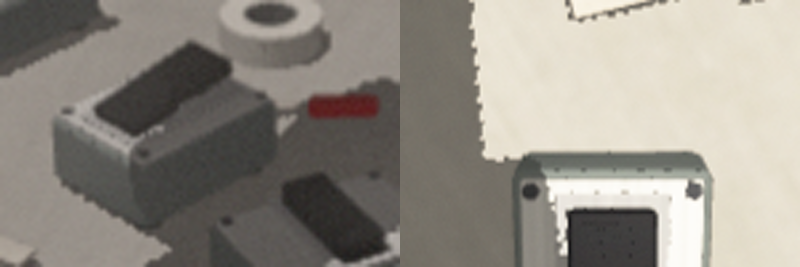

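The near end now looks down on the plate with the far end up. I'll quantify this by comparing against the initial scene image.

```bash
python3 - <<'E'
from h import *; import pickle
from station import vision
d0=pickle.load(open('scene.pkl','rb')); d1=vision.get_image('scene'); T=np.linalg.inv(d0['world_to_cam'])
c=np.array([.463,.226]); a=np.radians(15); u=np.array([np.cos(a),np.sin(a)]); v=np.array([-u[1],u[0]])
def P(x,y,z): return np.r_[c+x*u+y*v,z]
for nm,th in (('start',-.16),('level',0),('over',.16)):
    for h in (.001,.004):
        print(nm,h,project(d0,[P(s*.031*np.cos(th)+h*np.sin(th),w*.014,.045+h*np.cos(th)+s*.031*np.sin(th)) for s in(-1,1) for w in (-1,1)],T).round(1).tolist())
o=[]
for d in (d0,d1): o.append(cv2.resize(d['image'][240:300,215:295,::-1],(400,300),interpolation=cv2.INTER_NEAREST))
cv2.imwrite('pics/c4.png',np.hstack(o))
E
```

```text
start 0.001 [[244.7, 264.5], [233.7, 258.5], [271.3, 256.4], [260.3, 250.9]]
start 0.004 [[244.4, 263.1], [233.4, 257.1], [271.1, 255.1], [260.1, 249.5]]
level 0.001 [[244.7, 267.1], [233.7, 261.1], [271.5, 253.9], [260.5, 248.3]]
level 0.004 [[244.6, 265.6], [233.6, 259.5], [271.5, 252.3], [260.4, 246.8]]
over 0.001 [[245.1, 269.6], [234.1, 263.5], [271.4, 251.4], [260.3, 245.9]]
over 0.004 [[245.2, 267.9], [234.2, 261.9], [271.6, 249.8], [260.5, 244.3]]
```

View pics/c4.png

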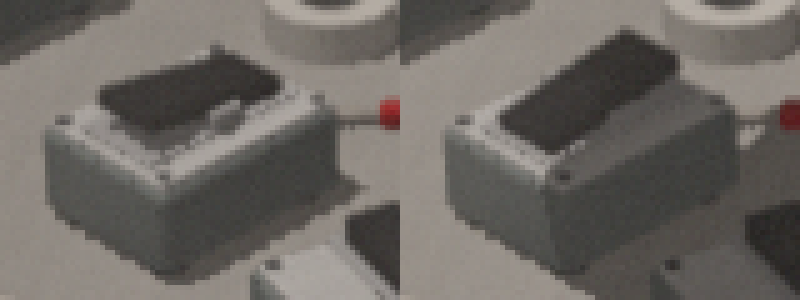

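The rocker corners moved about 5 px, which fits the full tip, and the box hasn't moved. One pixel is close to the threshold, though, so I'll make a second, more outward press, clear of the cheeks, to be sure.

```bash
python3 -m handwheel '[[20,4,0,0],[30,0,0,0],[30,0,0,0],[8,0,0,0],[4,0,0,0],[0,0,0,0],[0,0,0,0]]'
python3 -m handwheel '[[2,0,0,0],[1,0,0,0],[1,0,0,0],[0,0,0,0]]'
python3 -m handwheel '[[1,0,0,0],[1,0,0,0],[0,0,0,0]]'
```

```text
time: 7.3
eef_pos: [0.435, 0.2172, 0.0647]
eef_rot: [[0.002, -0.967, -0.256], [0.001, -0.256, 0.967], [-1.0, -0.002, 0.0]]
force: [-0.2, -0.1, -0.1]
grip_width: 0.0001
time: 7.7
eef_pos: [0.434, 0.2168, 0.0594]
eef_rot: [[0.0, -0.967, -0.256], [0.0, -0.256, 0.967], [-1.0, -0.0, 0.0]]
force: [-0.5, 0.3, 0.1]
grip_width: -0.0
time: 8.0
eef_pos: [0.434, 0.2168, 0.0574]
eef_rot: [[-0.0, -0.967, -0.256], [-0.0, -0.256, 0.967], [-1.0, 0.0, 0.0]]
force: [-0.6, -0.0, 0.9]
grip_width: -0.0002
```

```bash
python3 -m handwheel '[[1,0,0,0],[0.5,0,0,0],[0,0,0,0]]'
python3 -m handwheel '[[1,0,0,0],[0,0,0,0]]'
python3 -m handwheel '[[1,0,0,0],[0,0,0,0]]'
```

```text
time: 8.3
eef_pos: [0.4341, 0.2169, 0.0571]
eef_rot: [[-0.0, -0.967, -0.256], [-0.0, -0.256, 0.967], [-1.0, 0.0, -0.0]]
force: [-3.7, -2.6, 8.5]
grip_width: 0.0001
time: 8.5
eef_pos: [0.4342, 0.2169, 0.0569]
eef_rot: [[-0.001, -0.967, -0.256], [-0.0, -0.256, 0.967], [-1.0, 0.001, -0.0]]
force: [-7.1, -2.8, 14.8]
grip_width: 0.0002
time: 8.7
eef_pos: [0.4343, 0.217, 0.0567]
eef_rot: [[-0.001, -0.967, -0.256], [-0.001, -0.256, 0.967], [-1.0, 0.001, -0.0]]
force: [-11.0, -4.3, 20.7]
grip_width: 0.0002
```

Moving 5.5 mm outward lowered the stop by 0.9 mm. That slope of 0.16 is exactly the tipped rocker's, so it is fully over. Next is the round button at about (0.4515, 0.3895).

```bash
python3 -m handwheel '[[-10,0,0,0],[-30,0,0,0],[-20,0,0,0],[0,-10,30,0],[0,-20,40,0],[0,-20,50,0],[0,-11,42,0],[0,0,0,0]]'
python3 -m handwheel '[[20,0,0,0],[20,0,0,0],[8,0,0,0],[0,0,0,0],[0,0,0,0]]'
```

```text
time: 9.5
eef_pos: [0.4509, 0.3895, 0.114]
eef_rot: [[0.001, -0.966, -0.26], [0.002, -0.26, 0.966], [-1.0, -0.001, 0.002]]
force: [0.4, -1.1, -0.6]
grip_width: -0.0001
time: 10.0
eef_pos: [0.4514, 0.385, 0.0663]
eef_rot: [[0.0, -0.967, -0.255], [0.0, -0.255, 0.967], [-1.0, -0.0, 0.0]]
force: [-0.4, 0.1, 0.2]
grip_width: 0.0005
```

```bash
python3 -m handwheel '[[0,-1,4,0],[3,0,0,0],[2,0,0,0],[0,0,0,0],[0,0,0,0]]'
python3 -m handwheel '[[1,0,0,0],[1,0,0,0],[1,0,0,0],[0,0,0,0]]'
python3 -m handwheel '[[1,0,0,0],[1,0,0,0],[1,0,0,0],[0,0,0,0]]'
```

```text
time: 10.5
eef_pos: [0.4509, 0.3893, 0.0608]
eef_rot: [[-0.0, -0.967, -0.256], [-0.0, -0.256, 0.967], [-1.0, 0.0, -0.0]]
force: [0.0, -0.8, 0.1]
grip_width: 0.0001
time: 10.9
eef_pos: [0.4511, 0.3894, 0.058]
eef_rot: [[0.0, -0.967, -0.256], [0.0, -0.256, 0.967], [-1.0, -0.0, 0.0]]
force: [-0.5, -0.0, 2.5]
grip_width: 0.0001
time: 11.3
eef_pos: [0.451, 0.3894, 0.0547]
eef_rot: [[0.0, -0.967, -0.256], [0.0, -0.256, 0.967], [-1.0, -0.0, 0.0]]
force: [-0.2, -1.0, 0.4]
grip_width: 0.0004
```

```bash
python3 -m handwheel '[[1,0,0,0],[1,0,0,0],[0,0,0,0]]'
python3 -m handwheel '[[1,0,0,0],[1,0,0,0],[0,0,0,0]]'
python3 -m handwheel '[[1,0,0,0],[0,0,0,0],[0,0,0,0]]'
```

```text
time: 11.6
eef_pos: [0.4511, 0.3894, 0.054]
eef_rot: [[-0.0, -0.967, -0.256], [-0.0, -0.256, 0.967], [-1.0, 0.0, -0.0]]
force: [-3.9, -2.1, 9.1]
grip_width: 0.0004
time: 11.9
eef_pos: [0.4512, 0.3895, 0.0539]
eef_rot: [[-0.001, -0.967, -0.256], [-0.001, -0.256, 0.967], [-1.0, 0.001, -0.001]]
force: [-6.8, -5.4, 18.1]
grip_width: -0.0002
time: 12.2
eef_pos: [0.4512, 0.3895, 0.0538]
eef_rot: [[-0.001, -0.967, -0.256], [-0.001, -0.256, 0.967], [-1.0, 0.001, -0.001]]
force: [-10.2, -7.5, 23.4]
grip_width: -0.0001
```

Hard stop at tip height 0.0428, which is 49 − 6 mm, so the button is home. Next I'll lift and go to the bar at about (0.475, 0.104).

```bash
python3 -m handwheel '[[-15,0,0,0],[-40,0,0,0],[-20,0,0,0],[0,5,-30,0],[0,10,-45,0],[0,10,-45,0],[0,10,-45,0],[0,10,-45,0]]'
python3 -m handwheel '[[0,5,-45,0],[0,0,-27,0],[0,0,0,0],[0,0,0,0],[0,0,0,0]]'
python3 look.py pics/w5.png; python3 - <<'E'
import cv2,numpy as np
from station import vision
w=cv2.imread('pics/w5.png')[:300]; t=vision.get_image('top')['image'][140:270,180:390,::-1]; s=vision.get_image('scene')['image'][190:330,170:350,::-1]
cv2.imwrite('pics/c5.png',np.hstack([cv2.resize(w,(448,240)),cv2.resize(s,(309,240),interpolation=cv2.INTER_CUBIC)]))
E
```

```text
time: 13.0
eef_pos: [0.4608, 0.1732, 0.1246]
eef_rot: [[0.0, -0.967, -0.256], [-0.0, -0.256, 0.967], [-1.0, -0.0, -0.0]]
force: [1.1, -0.0, -0.2]
grip_width: 0.0003
time: 13.5
eef_pos: [0.4745, 0.1047, 0.1246]
eef_rot: [[-0.0, -0.967, -0.257], [0.0, -0.257, 0.967], [-1.0, 0.0, 0.0]]
force: [0.1, 1.2, -1.1]
grip_width: -0.0002
13.5 [0.4745 0.1047 0.1246] [ 0.09  1.18 -1.11] -0.0002453654760193138
[[-0.0, -0.967, -0.257], [0.0, -0.257, 0.967], [-1.0, 0.0, 0.0]] [0.406 0.087 0.256] [-0.27 -0.07  0.96]
```

View pics/c5.png

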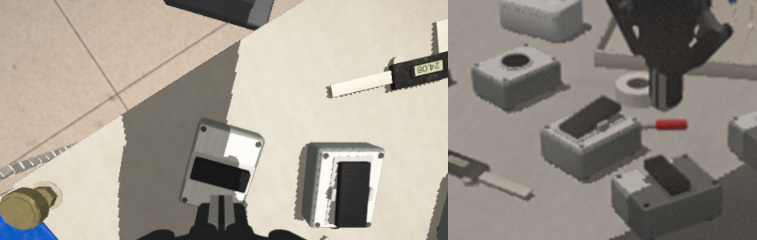

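The round button is in, the rocker is over, and the boxes are in place. The fingers are over the bar, so I'll descend and press.

```bash
python3 -m handwheel '[[20,0,0,0],[25,0,0,0],[16,0,0,0],[0,0,0,0],[0,0,0,0]]'
python3 -m handwheel '[[1,0,0,0],[1,0,0,0],[1,0,0,0],[1,0,0,0],[0,0,0,0]]'
python3 -m handwheel '[[1,0,0,0],[1,0,0,0],[1,0,0,0],[1,0,0,0],[0,0,0,0],[0,0,0,0]]'
```

```text
time: 14.15
eef_pos: [0.4747, 0.1045, 0.064]
eef_rot: [[-0.0, -0.966, -0.257], [-0.0, -0.257, 0.966], [-1.0, 0.0, 0.0]]
force: [0.3, 0.3, -0.2]
grip_width: 0.0002
time: 14.65
eef_pos: [0.4749, 0.1039, 0.06]
eef_rot: [[0.001, -0.967, -0.256], [0.0, -0.256, 0.967], [-1.0, -0.001, -0.0]]
force: [0.0, 0.4, 1.1]
grip_width: -0.0001
time: 15.25
eef_pos: [0.475, 0.1039, 0.056]
eef_rot: [[0.0, -0.967, -0.256], [-0.0, -0.256, 0.967], [-1.0, -0.0, -0.0]]
force: [-0.4, 0.4, 3.2]
grip_width: 0.0001
```

```bash
python3 -m handwheel '[[1,0,0,0],[1,0,0,0],[1,0,0,0],[0,0,0,0]]'
python3 -m handwheel '[[0.5,0,0,0],[0,0,0,0],[0,0,0,0],[0,0,0,0]]'
```

```text
time: 15.65
eef_pos: [0.475, 0.1039, 0.0539]
eef_rot: [[-0.0, -0.967, -0.256], [-0.0, -0.256, 0.967], [-1.0, 0.0, -0.0]]
force: [-2.8, -0.7, 10.4]
grip_width: -0.0
time: 16.05
eef_pos: [0.4751, 0.1039, 0.0538]
eef_rot: [[-0.0, -0.967, -0.256], [-0.0, -0.256, 0.967], [-1.0, 0.0, -0.0]]
force: [-5.9, -1.0, 14.2]
grip_width: -0.0
```

The bar is on its stop at tip height 0.0428 m with 14 N on it. I'll check that it's steady, confirm the bench with a top view by numbers, and hand in.

```bash
python3 -m handwheel '[[0,0,0,0],[0,0,0,0],[0,0,0,0],[0,0,0,0],[0,0,0,0]]'
python3 - <<'E'
from h import *; import pickle
from station import vision,ticket,telemetry
d0=pickle.load(open('top.pkl','rb')); d=vision.get_image('top')
a,b=[cv2.cvtColor(x['image'],cv2.COLOR_RGB2GRAY).astype(np.float32) for x in (d0,d)]
for n,(x,y) in dict(round=(221,239),rocker=(297,233),square=(337,160),tape=(259,189),clip=(293,192),jar=(334,114),meter=(195,293),calliper=(280,291)).items():
    t=a[y-16:y+17,x-16:x+17]; r=cv2.matchTemplate(b[y-26:y+27,x-26:x+27],t,cv2.TM_CCOEFF_NORMED); _,v,_,l=cv2.minMaxLoc(r); print(n,round(v,2),(l[0]-10,l[1]-10))
s=telemetry.sense(); print(s['time'],s['eef_pos'],np.round(s['force'],1))
print(ticket.hand_in())
E
```

```text
time: 16.55
eef_pos: [0.475, 0.1039, 0.0538]
eef_rot: [[-0.0, -0.967, -0.256], [-0.0, -0.256, 0.967], [-1.0, 0.0, -0.0]]
force: [-5.7, -0.6, 14.1]
grip_width: 0.0001
round 0.89 (0, 0)
rocker 0.99 (0, 0)
square 0.84 (0, 0)
tape 1.0 (0, 0)
clip 1.0 (0, 0)
jar 1.0 (0, 0)
meter 0.77 (0, 1)
calliper 0.89 (0, 0)
16.6 [0.47507008 0.10393165 0.05384497] [-4.5 -0.9 13.8]
the job is handed in; nothing more can be done
None
```

I tipped the rocker over, pushed the round button home, then pressed the bar key. I handed the job in at 16.6 s with the closed fingers still holding the bar down; the hand-in gave no verdict.

- **Rocker:** The first press stopped at 0.0468 m, close to the height of the steel cheeks, so I doubted it had gone right over. I pressed again farther out. The stop had dropped along a slope of 0.16 rad, which is the slope of the fully tipped rocker, and the before and after pictures agreed.
- **Round button:** It stopped hard with the fingertips at about 43 mm (49 − 6 mm), and a later picture showed it in.
- **Bar key:** It is on its stop with the fingertips at about 43 mm, held steadily at about 14 N. There is also about 5 N of sideways force, which the bar box has not visibly moved under.
- **Bench:** Matching the last top picture to the first showed a shift of at most 1 pixel (about 2 mm). The shift was 0 for the round, rocker and square boxes, tape, clip, jar and calliper. It was 1 for the meter, where the match was weak, probably because the arm's shadow changed. I did not match the bar box, which was under the arm.

I did not measure the square key itself, but the fingers never went near it.

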